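# Cap a reagent cassette in the bench press

## Robot

A 7-joint arm with a two-finger parallel gripper is mounted at the origin on the work surface. World frame = base frame: x ahead of the robot, y to its left, z up, the work surface at z = 0. Lengths are in m, angles in degrees, forces in N, time in s.
With the tool pointing down it reaches from about 0.425 to 0.875 m from the base axis. Payload 4.7 kg.
Tool frame: the origin (TCP) lies at the very end of the fingers, on their centre line; the grasp point (between the pads) lies 19 mm behind it; z points along the fingers, y is the line along which they close (so a half turn about z gives the same grasp; the last joint's range is limited). The gripper opens to 87 mm and grips with 3 to 60 N. Pads are 19 mm wide; open, the fingers measure 117 mm over their backs; the gripper's body (75 mm by 190 mm) begins 51 mm behind the grasp point.
Start: joints at [-68.635, 18.392, -4.016, 83.108, 1.295, 78.541, -3.26], TCP at [0.228, 0.609, 0.223] pointing down, gripper open.
Joint ranges: [-163.93, 163.93], [-17.29, 119.83], [-79.2, 71.16], [3.27, 140.29], [-89.18, 269.18], [5.43, 117.66], [-154.24, 154.24]. Speed limits (degrees/s): [147.25, 147.25, 180, 180, 180, 180, 180].

## Interface

Orientations are given as [roll, pitch, yaw] about the fixed x, y, z axes, in that order (R = Rz(yaw) Ry(pitch) Rx(roll)).
In Python, from cell import get_obs, cams, ticket, finder gives the robot as it stands.
- The arm moves only by the shell command python3 -m creep 'ROWS' [FORCE]. ROWS is text: rows parted by semicolons, each of 5 numbers parted by spaces: the shift along the world's x, y, z in m, then the turn about the world's z in degrees, then the finger opening in m, from 0 to 0.087. A call has 1 to 8 rows; each row shifts and turns the commanded pose from where the row before left it; what a row does not reach is not made up. A row lasts 1/8 s, in which the tool goes at most 62.5 mm and 10.7 degrees, less where a joint would pass 70% of its speed; a pose out of reach is approached as far as the arm can. A call with a gripper value outside its range is refused whole. The fingers move at their own pace and stop on an object; FORCE is the grip in N (left out, the last holds). Time passes only in rows, so rows that do not move let the fingers close. It gives the time, the measured TCP pose, the force, the opening and the grip force at its end, in the units of the state.
- get_obs(): the state, without advancing time (a new reading comes with each control period).
- cams.read_camera(name): name is "side" or "top"; returns the picture (384x512x3 uint8, red, green, blue); there is no depth.
- cams.calibration(name): a dict with "fx", "fy", "cx", "cy" (pixels), "k1" (the pictures are not rectified: a ray, as slopes to the right and down, at radius r is drawn at 1 + k1 r^2 times it, then the intrinsics apply), "extrinsics" (4x4, takes a point from world to camera coordinates). Camera axes: x right, y down, z forward; pixel columns grow to the right and rows downward; lengths in m; the calibration is good to about 2 mm. A picture is of the moment at which its call begins. calibration takes no time and is no camera call.
- ticket.sign_off(): hands the job in; it is judged then, once.
Trained networks look in the newest picture that a camera, given by its name, has taken for a name from the list of things; names that differ only in an ending like _2 or _b are one class to them, and where a whole thing is asked for, a point or a joint stands for the part that bears it (a point fixed in the world has none). Each returns a list of dicts, best first, with "p" (0 to 1); they miss things now and then, are a little off and sometimes report something else, mostly with a low value. They report only what shows in the picture. A call takes as long as a camera call. They do not tell look-alikes from the thing itself.
- finder.masks_of(name, camera): "mask" (384x512 bool, what is visible of it) and "xy" ([column, row] in pixels, amid what is visible of it).
- finder.tip_of(name, camera): "xy" ([column, row] in pixels: a listed point, or the origin of a listed thing).
The state is a dict: "time_s": time; "qpos": joint angles; "joint_velocities": joint speeds; "effort": joint torques, N m; "tool_pos": TCP position; "tool_rot": TCP orientation; "force": force on the tool from outside, world axes, zero at the start; "wrist_torque": the same for the moment, N m; "grip_width": finger opening in m; "grasp_force": force on a finger pad.
Only numpy, scipy, OpenCV 4.12 (cv2) and the standard library are available. Lean on these libraries where they do the work, as an engineer would, in place of code of your own. Each camera call takes 0.05 s, during which the arm holds its last target. There are 200 camera calls.

## Task

Take the uncapped cassette (the one whose cap strip stands proud) out of the rack, lay it gently on the roller track with its cap strip facing up and its cap-strip end towards the press, and push it in until it is fully home against the stop of the press bay. Then swing the press lever down to its stop so that it presses the caps in, and let it return fully up; leave the cassette in the bay. Nothing but the press may push the caps in, the cassette must never be dropped or let topple, and everything else on the bench stays where it is.

Things in the scene. Friction and masses are not known exactly. Their poses are not given: they have to be found in the camera images.
- cassette: White block 140 long (own z), 60 wide (y), 40 thick (x), 0.25 kg. Origin: centre of its 60 x 40 foot face; z runs to the plain ribbed grip end; +x points out of the broad face with the cap strip. Stands on its foot in either rack slot. The foot end (by the caps) enters the press first; only z 80 to 140 is free of caps.
- caps_center (a point): Centre of the uncapped cassette's cap strip, on the broad face: 20 mm along cassette +x and 45 mm along +z from its origin. The grey strip is 60 long (cassette z 15 to 75), 30 wide and stands 8 mm proud until pressed in.
- caps (a joint): How far the cap strip has been pressed in, m: 0 = 8 mm proud (start), 0.008 = flush. Stiff: it takes about 10 N and stays where it is pushed.
- spare: A second cassette, same block and same axes, in the rack's other slot, already capped: its broad face is flush. Leave it alone.
- rack: Fixed aluminium rack, base 90 (x) by 150 (y), origin under its centre, z up; two slots at y = -36 and +36. Floor 8 thick; cassettes stand on it, tops 148 above the bench. Low lips at x = +-24.5, tops 22 above the bench.
- rack_cheek (a point): Top centre of the rack's middle cheek, 142 above the bench, axes as the rack. Three such cheeks (28 deep in x, 7.5 thick) at rack y = -71.5, 0, 71.5 cover the cassettes' narrow edges: in the rack only the broad faces (40 apart, along rack x) can be gripped, from above, and cassettes must be lifted straight out.
- press: Fixed capping press with roller infeed. Origin on the bench on the track's centre line, z up, y along the track to the bay stop, x across. 13 free steel rollers 74 wide, y = -123 to 139, tops 35 above the bench; side rails at x = +-43 are lower (tops 28). Base and rails begin at y = -140.
- bay_mouth (a point): Mouth of the bay on the centre line at roller-top height, press-frame point (0, 60, 35). Bay walls 65 apart, tops 60 above the bench, from here to the stop 90 further. Steel guides as high flare from the mouth out to 94 apart at press y = 18. With the cassette home, its grip end sticks 50 out of the mouth.
- bay_stop (a point): Foot of the end stop: middle of the track on the stop's face, at roller-top height; axes as the press (150 along y and 35 up from its origin). Cassette home: its foot face against this, its origin 20 above this point.
- lever_hinge (a point): Lever's pivot axis (along press y), press-frame point (85, 105, 100). The lever reaches over the bay towards press -x.
- lever_bar (a point): Centre of the round grey cross bar at the lever's free end: bar radius 12, 110 long along press y, 205 from the pivot. A black pad under the lever presses the cap strip.
- lever (a joint): Press lever angle, rad: 0 = up (sprung home, 0.6 above level, bar about 216 mm above the bench), 0.6 = level at its stop, bar centre 100 mm above the bench. About 4 N at the bar to start, 8 at the stop, 5 more while it presses caps. It springs back when let go.
- bottle: Amber bottle, 68 across, 150 tall, origin under its centre. Bystander.
- tipbox: White and clear pipette tip box, 85 (x) by 122 (y) by 75, origin under its centre. Bystander.
- beaker: Glass beaker, 70 across, 90 tall, origin under its centre. Bystander.
Not all that is in view belongs to the job. What is shaped like the cassette but pink or red is not meant.

How it is judged (in metres and radians):
On the way, in this order (a step that is already met when the one before it is completed fails the run):
1. the uncapped cassette lies on the track, cap strip up and not yet pressed in, home against the bay stop (y of cassette in the frame of bay_stop between -0.006 and 0.004 m and x of cassette in the frame of bay_stop between -0.006 and 0.006 m and z of cassette in the frame of bay_stop below 0.026 m and angle between cassette's own x axis and vertical below 0.08 rad and angle between the z axis of cassette and the y axis of press, either way round below 0.08 rad and value of joint caps below 0.003 m), for 0.2 s.
2. the lever is down at its stop and has pressed the caps in (value of joint lever above 0.57 rad and value of joint caps above 0.0055 m), for 0.1 s.
At the end, for the whole second after the job is handed in: The cassette rests flat on the track, cap strip up (within 0.08 rad), foot face within 6 mm of the bay stop, within 6 mm of the centre line and 0.08 rad of the track's direction; the caps are pressed in by more than 5.5 of 8 mm and the lever is back up (below 0.05 rad) (y of cassette in the frame of bay_stop between -0.006 and 0.004 m and x of cassette in the frame of bay_stop between -0.006 and 0.006 m and z of cassette in the frame of bay_stop below 0.026 m and angle between cassette's own x axis and vertical below 0.08 rad and angle between the z axis of cassette and the y axis of press, either way round below 0.08 rad and value of joint caps above 0.0055 m and value of joint lever below 0.05 rad and linear speed of cassette below 0.02 m/s); the robot touches nothing.
It fails at once if the cassette is dropped or topples (turns faster than 5 rad/s) (angular speed of cassette above 5 rad/s).
It fails at once if the cassette is dropped (moves faster than 1 m/s) (linear speed of cassette above 1 m/s).
It fails at once if the spare cassette is shifted by more than 20 mm (distance of spare from where it was at the start of the episode above 0.02 m).
It fails at once if the bottle, tip box or beaker is shifted by more than 20 mm (distance of any of bottle, tipbox, beaker from where it was at the start of the episode above 0.02 m).
It also fails if it takes over 72 s, if anything falls off the work surface, if the arm or the gripper's body presses on something with over 40 N, if the wrist force passes 120 N, or if a joint passes its speed limit or range.

## Working session

There is one attempt and no reset: what is moved stays moved. The work goes in short steps, Python scripts to look and compute and a shell command to move; the robot and the scene stay as the last step left them, time stands still between calls to the robot, and variables do not carry over. Pictures are saved under pics/ and viewed, at most 10 in all, crops included, and the job is handed in when it is done.

```bash
mkdir -p pics; cat > h.py <<'E'
import numpy as np,cv2
from cell import get_obs,cams,ticket,finder
def ray(cam,xy):
    c=cams.calibration(cam);E=np.array(c["extrinsics"])
    d=np.array([(xy[0]-c["cx"])/c["fx"],(xy[1]-c["cy"])/c["fy"]]);u=d.copy()
    for _ in range(20): u=d/(1+c["k1"]*(u@u))
    R,t=E[:3,:3],E[:3,3]
    return -R.T@t, R.T@np.array([u[0],u[1],1])
def onz(cam,xy,z):
    o,v=ray(cam,xy);return o+v*(z-o[2])/v[2]
def proj(cam,P):
    c=cams.calibration(cam);E=np.array(c["extrinsics"]);p=E[:3,:3]@np.array(P)+E[:3,3]
    u=p[:2]/p[2];u=u*(1+c["k1"]*(u@u));return np.array([u[0]*c["fx"]+c["cx"],u[1]*c["fy"]+c["cy"]])
def tri(a,b):
    (o1,v1),(o2,v2)=ray("top",a),ray("side",b)
    s=np.linalg.lstsq(np.c_[v1,-v2],o2-o1,rcond=None)[0]
    p,q=o1+s[0]*v1,o2+s[1]*v2
    return (p+q)/2,np.linalg.norm(p-q)
E
cat > a.py <<'E'
from h import *
np.set_printoptions(precision=3,suppress=True)
Z=dict(cassette=None,caps_center=None,spare=None,rack=0,rack_cheek=.142,press=0,bay_mouth=.035,bay_stop=.035,lever_hinge=.1,lever_bar=.216,bottle=0,tipbox=0,beaker=0)
im={}
for c in("top","side"):
    im[c]=cams.read_camera(c);cv2.imwrite(f"pics/{c}0.png",im[c][:,:,::-1])
for n,z in Z.items():
    r={c:finder.tip_of(n,c) for c in im}
    print(n,{c:[(round(q["p"],2),np.round(q["xy"]),onz(c,q["xy"],z)[:2] if z is not None else '') for q in r[c][:3]] for c in r})
    if all(r.values()): print("   tri",*tri(r["top"][0]["xy"],r["side"][0]["xy"]))
print({c:ray(c,[256,192]) for c in im}, get_obs()["tool_rot"])
E
python3 a.py
```

```text
cassette {'top': [(0.87, array([322., 193.]), ''), (0.84, array([352., 216.]), ''), (0.79, array([318., 221.]), '')], 'side': [(0.93, array([274., 293.]), ''), (0.8, array([299., 330.]), ''), (0.66, array([312., 286.]), '')]}
   tri [ 0.571 -0.193 -0.004] 0.10132979305620184
caps_center {'top': [(0.85, array([398., 214.]), ''), (0.83, array([351., 212.]), ''), (0.65, array([321., 225.]), '')], 'side': [(0.89, array([341., 369.]), ''), (0.69, array([294., 314.]), ''), (0.69, array([320., 278.]), '')]}
   tri [ 0.542 -0.469  0.032] 0.010842172795301584
spare {'top': [(0.57, array([362., 238.]), '')], 'side': [(0.94, array([276., 340.]), '')]}
   tri [ 0.449 -0.33   0.037] 0.012972243037305563
rack {'top': [(0.59, array([351., 225.]), array([ 0.502, -0.308]))], 'side': [(0.8, array([288., 338.]), array([ 0.485, -0.324]))]}
   tri [ 0.499 -0.314 -0.03 ] 0.010301761507213241
rack_cheek {'top': [(0.76, array([363., 224.]), array([ 0.501, -0.306]))], 'side': [(0.68, array([295., 310.]), array([ 0.497, -0.323]))]}
   tri [ 0.503 -0.314  0.121] 0.0028366068251662207
press {'top': [(0.74, arra
[... 1021 characters left out ...]
., 153.]), array([ 0.767, -0.144])), (0.72, array([357., 236.]), array([ 0.462, -0.325])), (0.29, array([353., 218.]), array([ 0.529, -0.317]))], 'side': [(0.73, array([336., 252.]), array([ 0.756, -0.155]))]}
   tri [ 0.769 -0.146 -0.019] 0.006379153570991905
tipbox {'top': [], 'side': [(0.94, array([364., 318.]), array([ 0.698, -0.377]))]}
beaker {'top': [(0.67, array([115., 241.]), array([0.457, 0.528]))], 'side': [(0.61, array([169., 153.]), array([0.462, 0.526]))]}
   tri [ 0.46   0.527 -0.   ] 0.005187439090563136
{'top': (array([0.449, 0.058, 1.299]), array([ 0.134, -0.022, -0.991])), 'side': (array([ 0.179, -0.736,  1.096]), array([ 0.317,  0.611, -0.725]))} [179.998   0.003 159.444]
```

View pics/top0.png

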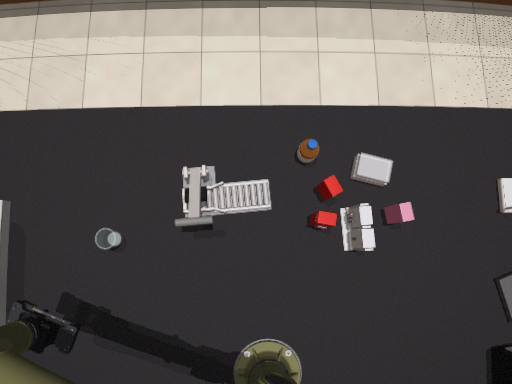

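View pics/side0.png

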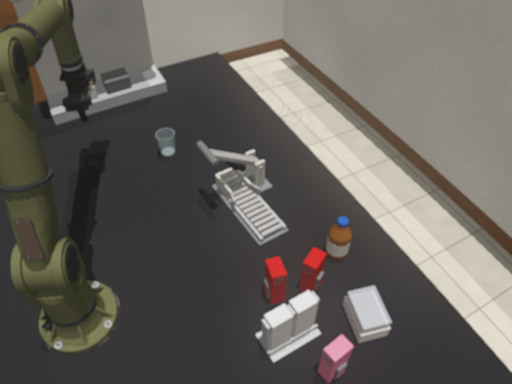

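The top view shows the press at px (228,196), with the infeed end at (270,195), and the rack at (357,228) with two white cassettes and red and pink decoys around it. The beaker is at (110,240). I'll zoom in to tell the two cassettes apart and refine the poses.

```bash
cat > b.py <<'E'
from h import *
t=cv2.imread("pics/top0.png");s=cv2.imread("pics/side0.png")
f=lambda a,x,y,w,h:cv2.resize(a[y:y+h,x:x+w],(400,400*h//w),interpolation=cv2.INTER_CUBIC)
A=np.hstack([f(t,320,190,70,70),f(s,245,280,85,85)])
B=np.hstack([f(t,170,155,110,80),f(s,190,135,110,80)])
cv2.imwrite("pics/z.png",np.vstack([A,B])[:690]);
v=np.vstack([A,B]);cv2.imwrite("pics/z.png",cv2.resize(v,(690,600)) )
E
python3 b.py
```

```text
(no output)
```

View pics/z.png

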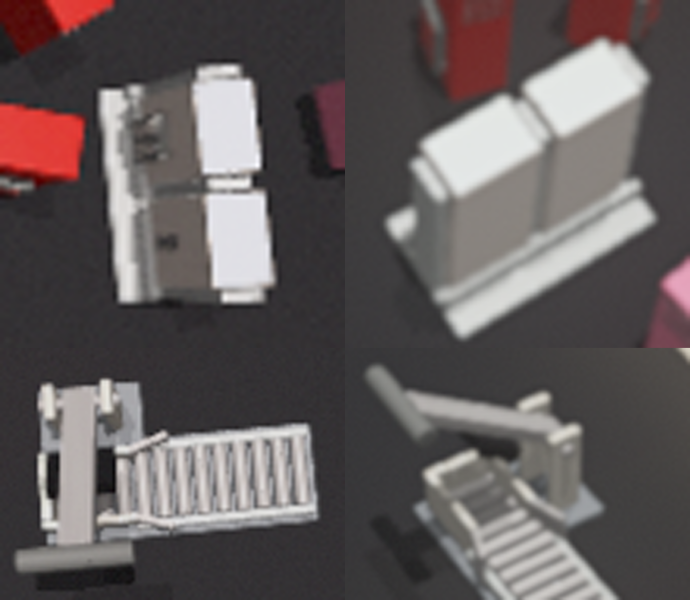

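The top crop shows the far cassette (px about 350,217) has the proud strip on its left (+y) face. The near one is flush with a small label, so it's the spare. The track's far rail runs (226,183)–(268,179), and its end edge runs (268,179)–(271,209). Next I'll fit the rack and press poses.

```bash
cat > c.py <<'E'
from h import *
from scipy.optimize import least_squares
np.set_printoptions(precision=4,suppress=True)
im=cams.read_camera("top");sd=cams.read_camera("side")
g=cv2.cvtColor(im,cv2.COLOR_RGB2GRAY)
sub=np.zeros_like(g);sub[195:255,355:380]=g[195:255,355:380]
up=cv2.resize(sub,None,fx=8,fy=8,interpolation=cv2.INTER_CUBIC)
n,lab,st,ce=cv2.connectedComponentsWithStats((up>205).astype(np.uint8))
for i in range(1,n):
    if st[i,4]<3000: continue
    ct=cv2.findContours((lab==i).astype(np.uint8),cv2.RETR_EXTERNAL,cv2.CHAIN_APPROX_NONE)[0][0][:,0]
    W=np.array([onz("top",(p+.5)/8-.5,.148)[:2] for p in ct],np.float32)*1000
    print("white top",(ce[i]+.5)/8-.5,cv2.minAreaRect(W),onz("top",(ce[i]+.5)/8-.5,.148))
P=dict(press=(0,0,0),bay_mouth=(0,.06,.035),bay_stop=(0,.15,.035),lever_hinge=(.085,.105,.1),lever_bar=(.085-.205*np.cos(.6),.105,.1+.205*np.sin(.6)))
R=dict(rack=(0,0,0),rack_cheek=(0,0,.142))
def T(q,p):
    c,s=np.cos(q[2]),np.sin(q[2]);return np.array([q[0]+c*p[0]-s*p[1],q[1]+s*p[0]+c*p[1],p[2]])
obs=[]
for k,p in P.items():
    for c in("top","side"):
        r=finder.tip_of(k,c)
        if r: obs.append((c,p,np.array(r[0]["xy"]),k))
for c,p,xy in[("top",(0,-.14,.028),None)]: pass
fun=lambda q:np.concatenate([proj(c,T(q,p))-xy for c,p,xy,k in obs])
s=least_squares(fun,[.61,.128,.09],loss="soft_l1");q=s.x
print("press",q,np.degrees(q[2]));
for o,e in zip(obs,fun(q).reshape(-1,2)):print(o[3],o[0],e)
for xy in[(226,182.6),(268.4,179.1),(271,209)]: print(xy,onz("top",xy,.028))
for a in[(.047,-.14,.028),(-.047,-.14,.028),(.047,0.0,.028)]: print("pred",a,proj("top",T(q,a)))
for k,z in(("rack_cheek",.142),("cassette",.148),("spare",.148)):
    for c in("top","side"):
        for m in finder.masks_of(k,c)[:4]: print(k,c,round(m["p"],2),m["xy"],m["mask"].sum())
# decoys: bottoms in side view
for xy in[(274,293),(312,288)]: print("red base",onz("side",xy,0))
E
python3 c.py
```

```text
white top [365.5877 214.9165] ((528.5173950195312, -314.0591125488281), (60.09821319580078, 37.768802642822266), 4.34149694442749) [ 0.5278 -0.314   0.148 ]
white top [367.907  237.7916] ((455.1986389160156, -317.99713134765625), (57.97610092163086, 38.580726623535156), 0.42985665798187256) [ 0.4555 -0.3179  0.148 ]
press [0.6059 0.1207 0.1011] 5.792223121935509
press top [-0.8028  0.533 ]
press side [ 1.2204 -2.6537]
bay_mouth top [0.9072 2.0715]
bay_mouth side [ 2.6241 -1.8907]
bay_stop top [3.5594 0.3898]
bay_stop side [-0.0831 -0.4534]
lever_hinge top [ 0.4214 -0.2944]
lever_hinge side [ 0.3441 -0.3786]
lever_bar top [-0.3823  0.988 ]
lever_bar side [-0.5133  0.0044]
(226, 182.6) [0.6559 0.1344 0.028 ]
(268.4, 179.1) [ 0.6666 -0.0139  0.028 ]
(271, 209) [ 0.5615 -0.0209  0.028 ]
pred (0.047, -0.14, 0.028) [268.393  179.0498]
pred (-0.047, -0.14, 0.028) [271.6363 205.6158]
pred (0.047, 0.0, 0.028) [228.5768 183.482 ]
rack_cheek top 0.6 [349.8, 228.5] 512
rack_cheek side 0.67 [289.8, 340.3] 858
rack_cheek side 0.25 [366.5, 315.0] 1960
cassette top 0.85 [330.0, 188.6] 397
cassette top 0.69 [323.4, 219.9] 391
cassette top 0.65 [361.8, 214.6] 489
cassette top 0.65 [398.9, 212.4] 481
cassette side 0.95 [314.1, 271.6] 779
cassette side 0.79 [333.6, 358.9] 1038
cassette side 0.74 [274.0, 282.0] 847
cassette side 0.61 [304.4, 311.6] 844
spare top 0.87 [364.9, 235.7] 462
spare side 0.73 [278.2, 324.5] 868
spare side 0.15 [228.2, 159.1] 694
red base [ 0.5186 -0.1876  0.    ]
red base [ 0.6227 -0.2254  0.    ]
```

```bash
python3 -m creep '0 0 0.05 0 0.087;0 0 0.05 0 0.087;0.05 -0.03 0 1.3 0.08;0.05 -0.03 0 1.3 0.07;0.05 -0.03 0 1.3 0.07;0.05 -0.03 0 1.3 0.07;0.05 -0.03 0 1.3 0.07;0.004 -0.0595 0 1.3 0.07' 30
python3 -m creep '0.004 -0.0595 0 1.3 0.07;0.004 -0.0595 0 1.3 0.07;0.004 -0.0595 0 1.3 0.07;0.004 -0.0595 0 1.3 0.07;0.004 -0.0595 0 1.3 0.07;0.004 -0.0595 0 1.3 0.07;0.004 -0.0595 0 1.3 0.07;0.004 -0.0595 0 1.3 0.07'
python3 -m creep '0.004 -0.0595 0 1.3 0.07;0.004 -0.0595 0 1.3 0.07;0.004 -0.0595 0 1.3 0.07;0.004 -0.0595 0 1.3 0.07;0 0 0 0 0.07;0 0 0 0 0.07'
```

```text
time_s: 3.3
tool_pos: [0.4853, 0.3975, 0.3193]
tool_rot: [-179.8, -0.0, 167.1]
force: [0.2, -0.3, -0.0]
grip_width: 0.0698
grasp_force: 0.0
time_s: 4.3
tool_pos: [0.5141, -0.0788, 0.323]
tool_rot: [180.0, 0.1, 177.7]
force: [1.1, -0.2, 0.2]
grip_width: 0.07
grasp_force: 0.0
time_s: 5.05
tool_pos: [0.5304, -0.3144, 0.3223]
tool_rot: [179.9, -0.0, -177.2]
force: [0.3, 0.9, -0.6]
grip_width: 0.0702
grasp_force: 0.0
```

```bash
python3 -m creep '-0.002 0 -0.05 0.3 0.07;0 0 -0.05 0 0.07;0 0 -0.05 0 0.07;0 0 -0.04 0 0.07;0 0 -0.023 0 0.07;0 0 0 0 0.07;0 0 0 0 0.03;0 0 0 0 0.03' 30
python3 -m creep '0 0 0 0 0.03;0 0 0 0 0.03'
```

```text
time_s: 6.05
tool_pos: [0.5294, -0.3149, 0.1113]
tool_rot: [-180.0, 0.2, -176.8]
force: [-0.2, -0.3, 0.6]
grip_width: 0.0573
grasp_force: 0.0
time_s: 6.3
tool_pos: [0.5286, -0.3149, 0.1102]
tool_rot: [180.0, 0.1, -176.9]
force: [0.4, -0.6, 1.4]
grip_width: 0.04
grasp_force: 29.9
```

```bash
python3 -m creep '0 0 0.01 0 0.03;0 0 0.03 0 0.03;0 0 0.04 0 0.03;0 0 0.04 0 0.03;0 0 0.04 0 0.03;0 0 0.03 0 0.03;0 0 0 0 0.03' 40
python3 -m creep '-0.008 0.03 0 0.3 0.03;-0.009 0.045 0 0.3 0.03;-0.009 0.05 0 0.3 0.03;-0.009 0.05 0 0.3 0.03;-0.009 0.05 0 0.3 0.03;-0.009 0.05 0 0.3 0.03;-0.009 0.045 0 0.3 0.03;-0.006 0.03 0 0.1 0.03'
python3 -m creep '0 0.015 -0.02 0 0.03;0 0 -0.045 0 0.03;0 0 -0.045 0 0.03;0 0 -0.04 0 0.03;0 0 -0.025 0 0.03;0 0 0 0 0.03;0 0 0 0 0.03'
python3 - <<'E'
from h import *
a=cams.read_camera("top");b=cams.read_camera("side")
v=np.hstack([cv2.resize(a[130:290,170:410],(480,320)),cv2.resize(b[140:384,200:390],(250,320))])
cv2.imwrite("pics/p1.png",v[:,:,::-1])
E
```

```text
time_s: 7.18
tool_pos: [0.529, -0.3159, 0.3021]
tool_rot: [-179.9, 0.2, -176.9]
force: [0.9, -0.3, -3.7]
grip_width: 0.0399
grasp_force: 39.9
time_s: 8.18
tool_pos: [0.4586, 0.0375, 0.2975]
tool_rot: [180.0, -0.2, -174.5]
force: [0.3, -0.0, -2.7]
grip_width: 0.0398
grasp_force: 39.9
time_s: 9.05
tool_pos: [0.4604, 0.0501, 0.1249]
tool_rot: [-180.0, 0.0, -174.7]
force: [0.1, -0.4, -2.7]
grip_width: 0.0395
grasp_force: 39.9
```

View pics/p1.png

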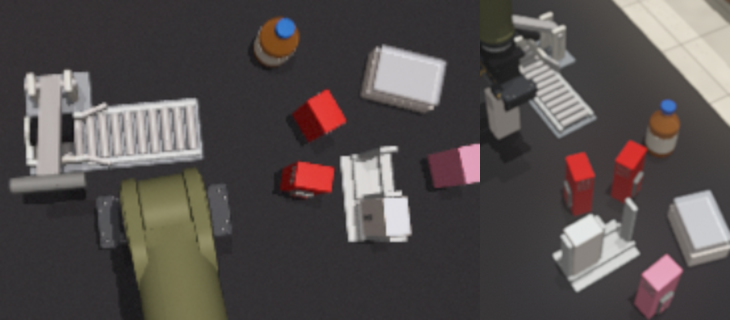

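The far slot is now empty and the gripper holds the cassette beside the track. The spare is untouched at crop (385,215). I'll lower it to the bench slowly.

```bash
python3 -m creep '0 0 -0.01 0 0.03;0 0 -0.006 0 0.03;0 0 -0.003 0 0.03;0 0 -0.001 0 0.03;0 0 -0.001 0 0.03;0 0 0 0 0.03;0 0 0 0 0.03'
```

```text
time_s: 10.02
tool_pos: [0.4604, 0.0501, 0.1037]
tool_rot: [180.0, 0.0, -174.7]
force: [0.6, -0.4, -3.3]
grip_width: 0.0397
grasp_force: 39.9
```

```bash
python3 -m creep '0 0 -0.001 0 0.03;0 0 -0.001 0 0.03;0 0 0 0 0.03;0 0 0 0 0.03'
```

```text
time_s: 10.52
tool_pos: [0.4605, 0.0502, 0.1021]
tool_rot: [180.0, 0.0, -174.7]
force: [-1.9, -0.2, 3.1]
grip_width: 0.0397
grasp_force: 39.9
```

```bash
python3 -m creep '0 0 0 0 0.045;0 0 0 0 0.06;0 0 0 0 0.065;0 0 0.02 0 0.065;0 0 0.04 0 0.065;0 0 0 0 0.065'
python3 -m creep '0 0 0 -10 0.08;0 0 0 -10 0.085;0 0 0 -10 0.085;0 0 0 -10 0.085;0 0 0 -10 0.085;0 0 0 -10 0.085;0 0 0 -10 0.085;0 0 0 -10 0.085'
python3 -m creep '0 0 0 -10 0.085;0 0 0 0 0.085;0 0 0 0 0.085'
python3 - <<'E'
from h import *
a=cams.read_camera("top");b=cams.read_camera("side")
v=np.hstack([cv2.resize(a[150:290,190:330],(400,400)),cv2.resize(b[180:300,160:280],(400,400))])
cv2.imwrite("pics/p2.png",v[:,:,::-1])
E
```

```text
time_s: 11.28
tool_pos: [0.4626, 0.0505, 0.1645]
tool_rot: [179.9, 0.4, -174.7]
force: [1.3, -0.9, -0.3]
grip_width: 0.0649
grasp_force: 0.0
time_s: 12.28
tool_pos: [0.4598, 0.05, 0.1606]
tool_rot: [-179.9, 0.0, 105.0]
force: [-0.3, -0.3, -0.0]
grip_width: 0.0849
grasp_force: 0.0
time_s: 12.65
tool_pos: [0.46, 0.05, 0.1611]
tool_rot: [-180.0, 0.0, 95.5]
force: [-0.3, 0.5, -0.3]
grip_width: 0.0848
grasp_force: 0.0
```

View pics/p2.png

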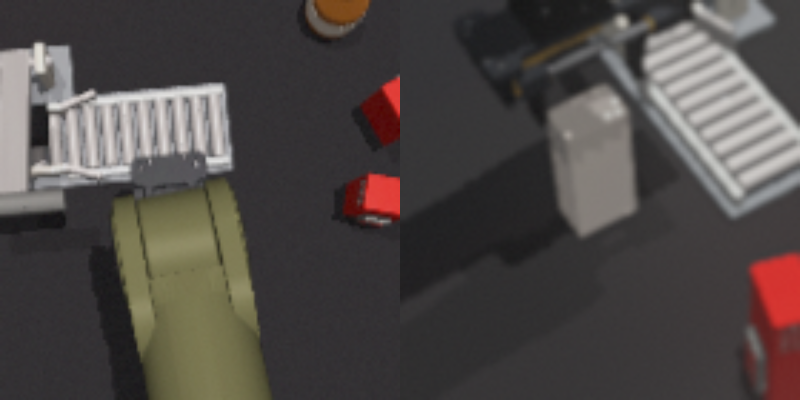

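The cassette stands upright and free beside the track, in side crop (595,160), with its cap face turned away from that camera. I'll take it by its narrow edges with a light grip and begin tipping it towards −y.

```bash
python3 -m creep '0 0 -0.03 0 0.085;0 0 -0.03 0 0.085;0 0 -0.02 0 0.085;0 0 0 0 0.085;0 0 0 0 0.05;0 0 0 0 0.05;0 0 0 0 0.05;0 0 0 0 0.05' 6
python3 -m creep '0.001 -0.009 0.001 0 0.05;0.001 -0.009 0 0 0.05;0.001 -0.009 0 0 0.05;0.001 -0.009 -0.001 0 0.05;0.001 -0.009 -0.002 0 0.05;0.001 -0.008 -0.002 0 0.05;0 0 0 0 0.05'
python3 - <<'E'
from h import *
a=cams.read_camera("top");b=cams.read_camera("side")
v=np.hstack([cv2.resize(a[150:290,190:330],(400,400)),cv2.resize(b[180:300,160:280],(400,400))])
cv2.imwrite("pics/p3.png",v[:,:,::-1])
E
```

```text
time_s: 13.75
tool_pos: [0.4597, 0.0501, 0.0818]
tool_rot: [-179.9, -0.0, 95.3]
force: [-2.2, -0.8, 1.3]
grip_width: 0.0604
grasp_force: 6.0
time_s: 14.62
tool_pos: [0.4662, -0.0041, 0.0783]
tool_rot: [-180.0, 0.0, 95.3]
force: [-2.6, -1.4, 5.0]
grip_width: 0.0597
grasp_force: 6.0
```

View pics/p3.png

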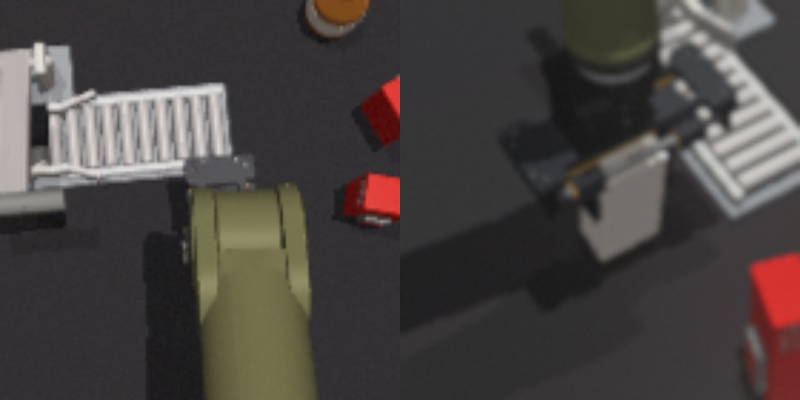

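```bash
python3 - <<'E'
from h import *
np.set_printoptions(precision=3,suppress=True)
for p in[(580,235),(636,207),(605,262),(660,228)]: print(p,onz("side",((p[0]-400)/3.333+160,p[1]/3.333+180),0))
E
```

```text
(580, 235) [0.429 0.029 0.   ]
(636, 207) [0.489 0.034 0.   ]
(605, 262) [ 0.437 -0.009  0.   ]
(660, 228) [0.498 0.002 0.   ]
```

```bash
python3 -m creep '0 0 0 0 0.05;0 -0.006 0 0 0.05;0.001 -0.006 0 0 0.05;0.001 -0.006 0 0 0.05;0.001 -0.006 -0.001 0 0.05;0 -0.006 -0.002 0 0.05;0 0 0 0 0.05' 3
python3 - <<'E'
from h import *
b=cams.read_camera("side")
cv2.imwrite("pics/p4.png",cv2.resize(b[190:310,160:280],(480,480))[:,:,::-1])
E
```

```text
time_s: 15.6
tool_pos: [0.4696, -0.0339, 0.0746]
tool_rot: [180.0, 0.1, 95.3]
force: [0.6, -0.2, 0.7]
grip_width: 0.0601
grasp_force: 3.0
```

View pics/p4.png

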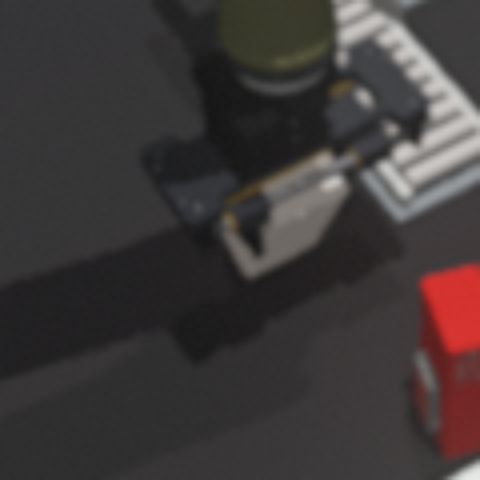

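The cassette is now tilted about 28° about its foot edge, which stayed put at crop (248,278). Before laying it down I'll shift it 60 mm in +y to stay clear of the red decoy.

```bash
python3 -m creep '0 0 0 0 0.05;0 0 0.006 0 0.05;0 0.015 0.002 0 0.05;-0.002 0.015 0 0 0.05;-0.002 0.015 0 0 0.05;-0.001 0.015 0 0 0.05;0 0 -0.004 0 0.05;0 0 -0.004 0 0.05' 25
python3 -m creep '0 0 0 0 0.05;0 -0.006 -0.003 0 0.05;0 -0.007 -0.004 0 0.05;0.001 -0.007 -0.005 0 0.05;0.001 -0.007 -0.005 0 0.05;0.001 -0.006 -0.006 0 0.05;0.001 -0.006 -0.006 0 0.05;0 0 0 0 0.05' 3
python3 - <<'E'
from h import *
b=cams.read_camera("side")
cv2.imwrite("pics/p5.png",cv2.resize(b[190:310,160:280],(480,480))[:,:,::-1])
E
```

```text
time_s: 16.65
tool_pos: [0.4643, 0.0267, 0.0744]
tool_rot: [-180.0, 0.0, 95.3]
force: [-3.9, -2.0, 18.9]
grip_width: 0.0602
grasp_force: 25.0
time_s: 17.65
tool_pos: [0.4673, -0.0122, 0.0445]
tool_rot: [-179.9, -0.0, 95.3]
force: [-1.1, -0.6, -1.4]
grip_width: 0.0601
grasp_force: 3.0
```

View pics/p5.png

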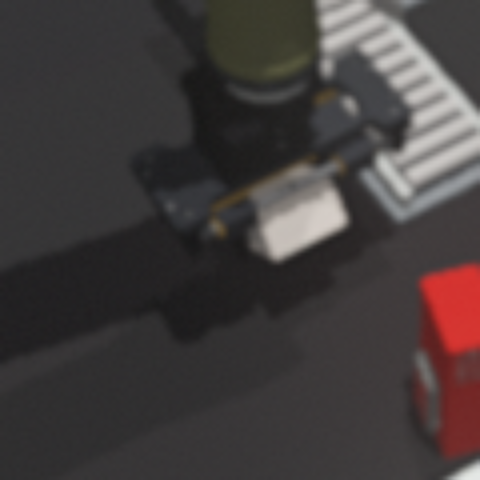

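The cassette is tilted about 61° and the grip end now faces the camera, as expected, so I'll carry on down.

```bash
python3 -m creep '0 -0.005 -0.006 0 0.05;0 -0.0045 -0.0065 0 0.05;0.001 -0.004 -0.007 0 0.05;0 -0.003 -0.007 0 0.05;0 -0.0025 -0.007 0 0.05;0 -0.002 -0.006 0 0.05;0 0 -0.001 0 0.05;0 0 0 0 0.05'
```

```text
time_s: 18.7
tool_pos: [0.4689, -0.0326, 0.0049]
tool_rot: [-180.0, -0.0, 95.4]
force: [-1.0, 0.1, -2.7]
grip_width: 0.0601
grasp_force: 3.0
```

```bash
python3 -m creep '0 -0.001 -0.002 0 0.05;0 0 -0.001 0 0.05;0 0 0 0 0.05;0 0 0 0 0.062;0 0 0 0 0.07;0 0 0 0 0.08;0 0 0 0 0.085'
python3 - <<'E'
from h import *
b=cams.read_camera("side")
cv2.imwrite("pics/p6.png",cv2.resize(b[180:300,160:280],(480,480))[:,:,::-1])
E
```

```text
time_s: 19.58
tool_pos: [0.4694, -0.0339, 0.0022]
tool_rot: [180.0, 0.0, 95.3]
force: [-0.5, -0.2, -1.3]
grip_width: 0.0806
grasp_force: 0.0
```

View pics/p6.png

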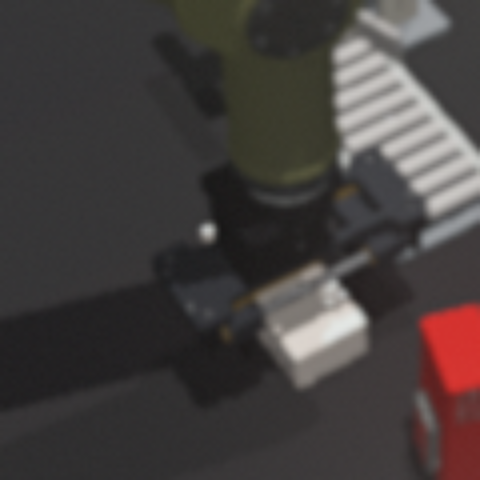

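The cassette lies flat with its cap face up, grip end towards the camera at crop (300,388)–(368,348).

```bash
python3 - <<'E'
from h import *
np.set_printoptions(precision=3,suppress=True)
for p in[(300,388),(368,348)]: print(onz("side",(p[0]/4+160-.4,p[1]/4+180-.4),0))
for p in[(293,355),(366,316)]: print(onz("side",(p[0]/4+160-.4,p[1]/4+180-.4),.04))
E
python3 -m creep '-0.001 0.011 0.002 0 0.085;-0.001 0.01 0 0 0.085;0 0 0 0 0.085;0 0 0 0 0.05;0 0 0 0 0.05;0 0 0 0 0.05;0 0 0 0 0.05;0 0 0 0 0.05' 50
```

```text
[ 0.444 -0.085  0.   ]
[ 0.504 -0.078  0.   ]
[ 0.442 -0.082  0.04 ]
[ 0.504 -0.076  0.04 ]
time_s: 20.62
tool_pos: [0.4673, -0.0131, 0.0041]
tool_rot: [180.0, 0.0, 95.3]
force: [0.0, -0.3, -0.6]
grip_width: 0.0597
grasp_force: 50.0
```

```bash
python3 -m creep '0 0 0.01 0 0.05;0 0 0.025 0 0.05;0 0 0.035 0 0.05;0 0 0.035 0 0.05;0 0 0.011 0 0.05;0 0 0 0 0.05'
python3 -m creep '0.015 0.01 0 0 0.05;0.028 0.018 0 0 0.05;0.034 0.021 0 0 0.05;0.034 0.021 0 0 0.05;0.022 0.014 0 0 0.05;0.01 0.005 0 0 0.05;0 0 0 0 0.05;0 0 0 0 0.05'
python3 - <<'E'
from h import *
a=cams.read_camera("top");b=cams.read_camera("side")
v=np.hstack([cv2.resize(a[150:250,170:290],(400,333)),cv2.resize(b[130:250,180:324],(400,333))])
cv2.imwrite("pics/p7.png",v[:,:,::-1])
E
```

```text
time_s: 21.38
tool_pos: [0.4673, -0.0128, 0.1202]
tool_rot: [180.0, -0.0, 95.4]
force: [-0.8, -0.6, -4.0]
grip_width: 0.0599
grasp_force: 50.0
time_s: 22.38
tool_pos: [0.6094, 0.0751, 0.1195]
tool_rot: [-179.9, 0.0, 95.3]
force: [-0.4, -0.3, -2.2]
grip_width: 0.0595
grasp_force: 50.0
```

View pics/p7.png

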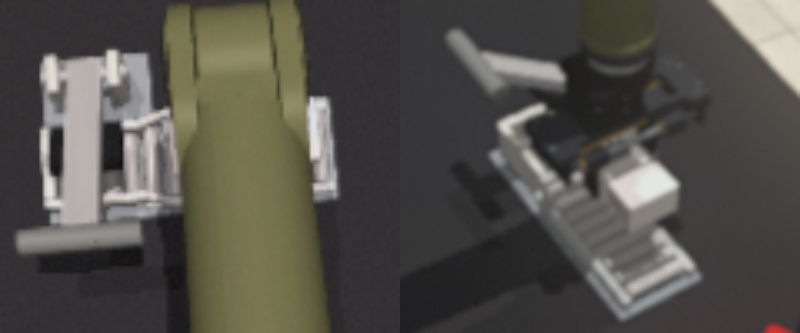

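The cassette is held level over the infeed, with its grip end at side crop (655,195) facing away from the press. That's the tenth and last picture, so from here I work by numbers.

```bash
python3 -m creep '0 0 -0.02 0 0.05;0 0 -0.025 0 0.05;0 0 -0.02 0 0.05;0 0 -0.008 0 0.05;0 0 -0.003 0 0.05;0 0 -0.001 0 0.05;0 0 0 0 0.05;0 0 0 0 0.05'
python3 -m creep '0 0 -0.001 0 0.05;0 0 -0.001 0 0.05;0 0 0 0 0.05'
```

```text
time_s: 23.48
tool_pos: [0.6107, 0.0762, 0.0437]
tool_rot: [179.9, -0.0, 95.3]
force: [-0.3, -0.4, -2.7]
grip_width: 0.0593
grasp_force: 50.0
time_s: 23.85
tool_pos: [0.6102, 0.0761, 0.041]
tool_rot: [-180.0, 0.0, 95.3]
force: [1.2, -0.5, -3.3]
grip_width: 0.0594
grasp_force: 50.0
```

```bash
python3 -m creep '0 0 -0.001 0 0.05;0 0 0 0 0.05;0 0 0 0 0.05'
python3 -m creep '0 0 -0.001 0 0.05;0 0 0 0 0.05;0 0 0 0 0.05'
```

```text
time_s: 24.22
tool_pos: [0.6103, 0.0761, 0.0401]
tool_rot: [180.0, 0.0, 95.3]
force: [0.5, -0.3, -2.4]
grip_width: 0.0598
grasp_force: 50.0
time_s: 24.6
tool_pos: [0.6104, 0.0761, 0.0392]
tool_rot: [180.0, 0.0, 95.3]
force: [0.7, -0.1, -2.4]
grip_width: 0.0595
grasp_force: 50.0
```

```bash
python3 -m creep '0 0 -0.0007 0 0.05;0 0 0 0 0.05;0 0 0 0 0.05'
python3 -m creep '0 0 -0.0007 0 0.05;0 0 0 0 0.05;0 0 0 0 0.05'
```

```text
time_s: 24.98
tool_pos: [0.6104, 0.0761, 0.0391]
tool_rot: [180.0, -0.0, 95.3]
force: [-2.7, 0.5, 6.4]
grip_width: 0.0596
grasp_force: 50.0
time_s: 25.35
tool_pos: [0.6104, 0.0761, 0.039]
tool_rot: [180.0, -0.0, 95.3]
force: [-4.6, -1.6, 9.9]
grip_width: 0.0598
grasp_force: 50.0
```

```bash
python3 -m creep '0 0 0.0005 0 0.05;0 0 0 0 0.062;0 0 0 0 0.068;0 0 0 0 0.075;0 0 0.03 0 0.075;0 0 0.05 0 0.075;0 0 0.01 0 0.06;0.003 -0.03 0 0 0.03' 20
python3 -m creep '0.003 -0.035 0 0 0;0.003 -0.035 0 0 0;0 0 0 0 0;0 0 -0.03 0 0;0 0 -0.03 0 0;0 0 -0.02 0 0;0 0 0 0 0'
python3 - <<'E'
from h import *
np.set_printoptions(precision=3,suppress=True)
for c in("top","side"):
    cams.read_camera(c)
    for q in finder.tip_of("caps_center",c)[:3]+[None]+finder.tip_of("cassette",c)[:5]:
        print(c,q and (round(q["p"],2),onz(c,q["xy"],.083),onz(c,q["xy"],.055)))
E
```

```text
time_s: 26.35
tool_pos: [0.6139, 0.0495, 0.1291]
tool_rot: [179.9, -0.1, 95.7]
force: [0.2, -0.4, -0.1]
grip_width: 0.0619
grasp_force: 0.0
time_s: 27.22
tool_pos: [0.6178, -0.0231, 0.0462]
tool_rot: [-179.8, -0.0, 95.4]
force: [0.2, 0.1, 0.9]
grip_width: 0.0012
grasp_force: 0.0
top (0.77, array([ 0.505, -0.185,  0.083]), array([ 0.507, -0.19 ,  0.055]))
top (0.59, array([ 0.652, -0.229,  0.083]), array([ 0.656, -0.235,  0.055]))
top (0.58, array([ 0.536, -0.452,  0.083]), array([ 0.538, -0.463,  0.055]))
top None
top (0.89, array([ 0.522, -0.171,  0.083]), array([ 0.523, -0.176,  0.055]))
top (0.86, array([ 0.616, -0.186,  0.083]), array([ 0.62 , -0.191,  0.055]))
top (0.56, array([0.604, 0.147, 0.083]), array([0.608, 0.149, 0.055]))
top (0.55, array([ 0.542, -0.406,  0.083]), array([ 0.544, -0.417,  0.055]))
side (0.86, array([ 0.529, -0.483,  0.083]), array([ 0.539, -0.476,  0.055]))
side (0.86, array([ 0.611, -0.25 ,  0.083]), array([ 0.623, -0.237,  0.055]))
side (0.82, array([ 0.483, -0.198,  0.083]), array([ 0.491, -0.183,  0.055]))
side None
side (0.81, array([ 0.589, -0.259,  0.083]), array([ 0.6  , -0.246,  0.055]))
side (0.8, array([0.588, 0.114, 0.083]), array([0.599, 0.138, 0.055]))
side (0.66, array([ 0.508, -0.475,  0.083]), array([ 0.517, -0.468,  0.055]))
side (0.63, array([ 0.49 , -0.232,  0.083]), array([ 0.499, -0.218,  0.055]))
```

```bash
python3 -m creep '0 0.008 0 0 0;-0.001 0.01 0 0 0;-0.001 0.012 0 0 0;-0.001 0.012 0 0 0;-0.001 0.012 0 0 0;-0.001 0.012 0 0 0;-0.001 0.012 0 0 0;-0.001 0.012 0 0 0'
python3 -m creep '-0.001 0.012 0 0 0;-0.001 0.01 0 0 0;-0.001 0.008 0 0 0;0 0.005 0 0 0;0 0.003 0 0 0;0 0 0 0 0'
python3 - <<'E'
from h import *
np.set_printoptions(precision=3,suppress=True)
for c in("top","side"):
    cams.read_camera(c)
    for q in finder.tip_of("cassette",c)[:6]+finder.tip_of("bay_stop",c)[:1]:
        print(c,round(q["p"],2),onz(c,q["xy"],.055))
E
```

```text
time_s: 28.52
tool_pos: [0.6122, 0.067, 0.0482]
tool_rot: [180.0, 0.0, 95.3]
force: [0.3, -2.0, -0.8]
grip_width: 0.0002
grasp_force: 0.4
time_s: 29.28
tool_pos: [0.6093, 0.1042, 0.0481]
tool_rot: [-180.0, -0.0, 95.3]
force: [0.5, 0.4, 0.1]
grip_width: 0.0005
grasp_force: 0.0
top 0.74 [ 0.517 -0.173  0.055]
top 0.71 [ 0.533 -0.431  0.055]
top 0.69 [ 0.611 -0.188  0.055]
top 0.42 [0.597 0.253 0.055]
top 0.59 [0.591 0.286 0.055]
side 0.98 [ 0.598 -0.246  0.055]
side 0.97 [ 0.497 -0.216  0.055]
side 0.52 [0.585 0.242 0.055]
side 0.82 [0.584 0.262 0.055]
```

```bash
python3 -m creep '0 0.004 0 0 0;-0.001 0.004 0 0 0;0 0.004 0 0 0;0 0 0 0 0'
python3 -m creep '0 0.003 0 0 0;0 0.003 0 0 0;0 0 0 0 0'
python3 -m creep '0 0.003 0 0 0;0 0 0 0 0'
```

```text
time_s: 30.08
tool_pos: [0.6082, 0.1171, 0.0482]
tool_rot: [180.0, -0.0, 95.4]
force: [-0.9, 0.7, -0.5]
grip_width: 0.0006
grasp_force: 0.0
time_s: 30.45
tool_pos: [0.6081, 0.1208, 0.0481]
tool_rot: [-180.0, 0.1, 95.3]
force: [-0.1, -4.7, 2.3]
grip_width: 0.0004
grasp_force: 2.0
time_s: 30.7
tool_pos: [0.6081, 0.1208, 0.0481]
tool_rot: [-179.9, 0.3, 95.2]
force: [-2.1, -8.1, 2.8]
grip_width: 0.0007
grasp_force: 4.3
```

```bash
python3 -m creep '0 0.003 0 0 0;0 0 0 0 0;0 0 0 0 0'
python3 - <<'E'
from h import *
np.set_printoptions(precision=4,suppress=True)
for c in("top","side"):
    im=cams.read_camera(c)
    for n in("cassette","caps_center","bay_stop"):
        for q in finder.tip_of(n,c)[:5]:
            w=onz(c,q["xy"],dict(cassette=.055,caps_center=.083,bay_stop=.035)[n])
            if w[1]>0: print(c,n,round(q["p"],2),w)
    for m in finder.masks_of("cassette",c)[:6]:
        w=onz(c,m["xy"],.07)
        if w[1]>0: 
            ys,xs=np.nonzero(m["mask"]);print(c,"mask",round(m["p"],2),m["mask"].sum(),xs.min(),xs.max(),ys.min(),ys.max())
            for e in(xs.min(),xs.max()): print(onz(c,(e,ys[xs==e].mean()),.075))
E
```

```text
time_s: 31.08
tool_pos: [0.608, 0.1208, 0.0481]
tool_rot: [-179.9, 0.4, 95.1]
force: [-2.7, -13.3, 4.4]
grip_width: 0.0005
grasp_force: 6.5
top cassette 0.5 [0.6012 0.271  0.055 ]
top cassette 0.37 [0.5868 0.2718 0.055 ]
top caps_center 0.58 [0.6168 0.231  0.083 ]
top bay_stop 0.89 [0.5923 0.286  0.035 ]
top bay_stop 0.72 [0.5997 0.1211 0.035 ]
top mask 0.43 46 185 205 201 206
[0.5759 0.2687 0.075 ]
[0.5785 0.2019 0.075 ]
side cassette 0.74 [0.6035 0.2374 0.055 ]
side cassette 0.68 [0.5905 0.2598 0.055 ]
side caps_center 0.74 [0.5912 0.223  0.083 ]
side bay_stop 0.89 [0.5819 0.2593 0.035 ]
side mask 0.69 233 220 248 167 204
[0.5593 0.2565 0.075 ]
[0.5863 0.1032 0.075 ]
```

```bash
python3 -m creep '0 -0.006 0 0 0;0 -0.015 0 0 0;0 -0.03 0 0 0;0 0 0.05 0 0;0 0 0.06 0 0;0 0 0.06 0 0;0 0 0.05 0 0;0 0 0 0 0'
python3 -m creep '-0.03 0.045 0 0 0;-0.034 0.05 0 0 0;-0.03 0.045 0 0 0;0 0 0 0 0;0 0 0 0 0'
python3 - <<'E'
from h import *
np.set_printoptions(precision=3,suppress=True)
for c in("top","side"):
    cams.read_camera(c)
    for q in finder.tip_of("lever_bar",c)[:1]: print(c,round(q["p"],2),onz(c,q["xy"],.216))
    for m in finder.masks_of("cassette",c)[:6]:
        w=onz(c,m["xy"],.075)
        if w[1]>0: print(c,"cas",round(m["p"],2),m["mask"].sum(),w)
    for q in finder.tip_of("cassette",c)[:6]:
        w=onz(c,q["xy"],.055)
        if w[1]>0: print(c,w)
E
```

```text
time_s: 32.58
tool_pos: [0.6109, 0.0778, 0.2738]
tool_rot: [179.4, -0.1, 95.4]
force: [0.4, -0.5, 0.4]
grip_width: 0.001
grasp_force: 0.0
time_s: 33.2
tool_pos: [0.5142, 0.2167, 0.2674]
tool_rot: [-180.0, 0.0, 95.4]
force: [0.2, -0.2, -0.0]
grip_width: 0.0006
grasp_force: 0.0
top 0.85 [0.508 0.212 0.216]
top cas 0.73 426 [0.598 0.165 0.075]
side 0.86 [0.51  0.224 0.216]
side cas 0.59 723 [0.592 0.167 0.075]
side cas 0.17 149 [0.597 0.233 0.075]
side [0.579 0.269 0.055]
```

```bash
python3 -m creep '-0.003 0 -0.03 0 0;0 0 -0.008 0 0;-0.008 -0.001 -0.013 0 0;-0.008 -0.001 -0.014 0 0;-0.006 0 -0.014 0 0;-0.005 0 -0.014 0 0;-0.004 0 -0.015 0 0;-0.003 -0.001 -0.015 0 0'
python3 -m creep '-0.002 0 -0.012 0 0;-0.001 0 -0.01 0 0;0 0 -0.006 0 0;0 0 -0.004 0 0;0 0 0 0 0;0 0 0 0 0'
```

```text
time_s: 34.6
tool_pos: [0.4765, 0.2149, 0.1462]
tool_rot: [-180.0, -0.1, 95.4]
force: [-4.9, 0.1, 5.7]
grip_width: 0.0004
grasp_force: 3.2
time_s: 35.35
tool_pos: [0.4735, 0.2148, 0.1145]
tool_rot: [-179.9, -0.1, 95.4]
force: [-4.2, -0.0, 5.6]
grip_width: 0.0002
grasp_force: 3.2
```

```bash
python3 -m creep '0 0 -0.003 0 0;0 0 0 0 0;0 0 0 0 0'
python3 -m creep '0 0 -0.003 0 0;0 0 0 0 0;0 0 0 0 0'
python3 -m creep '0 0 -0.003 0 0;0 0 0 0 0;0 0 0 0 0'
python3 - <<'E'
from h import *
np.set_printoptions(precision=3,suppress=True)
for c in("top","side"):
    cams.read_camera(c)
    for q in finder.tip_of("lever_bar",c)[:2]: print(c,round(q["p"],2),onz(c,q["xy"],.1))
E
```

```text
time_s: 35.72
tool_pos: [0.4735, 0.2148, 0.1121]
tool_rot: [-179.9, -0.1, 95.4]
force: [-5.9, -1.4, 9.7]
grip_width: 0.0005
grasp_force: 5.0
time_s: 36.1
tool_pos: [0.4735, 0.2149, 0.1112]
tool_rot: [-179.9, -0.1, 95.4]
force: [-11.6, -3.2, 23.2]
grip_width: 0.0001
grasp_force: 11.5
time_s: 36.48
tool_pos: [0.4736, 0.2149, 0.1108]
tool_rot: [-179.9, -0.1, 95.4]
force: [-16.8, -5.4, 38.8]
grip_width: 0.0002
grasp_force: 19.4
top 0.83 [0.471 0.215 0.1  ]
side 0.93 [0.47  0.215 0.1  ]
```

At the stop: force climbs steeply with no further travel, and the bar is at about 100 mm. Now I'll let the lever up along its arc and back away.

```bash
python3 -m creep '0 0 0.012 0 0;0.002 0 0.015 0 0;0.003 0 0.015 0 0;0.004 0 0.015 0 0;0.005 0 0.015 0 0;0.006 0 0.015 0 0;0.008 0 0.015 0 0;0.008 0 0.015 0 0'
python3 -m creep '0.004 0 0.02 0 0;0 0 0.05 0 0;0 0 0.05 0 0;-0.02 -0.05 0 0 0;0 -0.06 0 0 0;0 -0.06 0 0 0;0 -0.06 0 0 0;0 0 0 0 0'
python3 -m creep '0 -0.05 0 0 0;0 -0.05 0 0 0;0 0 0 0 0;0 0 0 0 0'
python3 - <<'E'
from h import *
np.set_printoptions(precision=3,suppress=True)
for c in("top","side"):
    im=cams.read_camera(c)
    cv2.imwrite(f"pics/end_{c}.png",im[:,:,::-1])
    for n,z in(("lever_bar",.216),("cassette",.055),("caps_center",.076),("bay_stop",.035),("spare",.008),("bottle",0),("tipbox",0),("beaker",0)):
        for q in finder.tip_of(n,c)[:6]:
            w=onz(c,q["xy"],z)
            if n not in("cassette","caps_center") or w[1]>0: print(c,n,round(q["p"],2),w)
    g=cv2.cvtColor(im,cv2.COLOR_RGB2GRAY)
    if c=="top":
        for m in finder.masks_of("cassette",c)[:6]:
            if onz(c,m["xy"],.075)[1]>0:
                W=np.array([onz(c,p[::-1],.075)[:2] for p in np.argwhere(m["mask"])],np.float32)*1000
                print("mask",m["p"],cv2.minAreaRect(W))
    # brightness profile along the track centre line at cassette-top height
    T=lambda y:(.606-y*.0924,.1207+y*.996,.075)
    print(c,[(int(1000*y),int(g[tuple(np.round(proj(c,T(y))[::-1]).astype(int))])) for y in np.arange(-.05,.1,.005)])
E
```

```text
time_s: 37.67
tool_pos: [0.5115, 0.2135, 0.222]
tool_rot: [179.9, 0.1, 95.3]
force: [1.2, 0.8, 2.1]
grip_width: 0.0003
grasp_force: 0.8
time_s: 38.67
tool_pos: [0.4938, -0.0235, 0.3413]
tool_rot: [-180.0, 0.2, 94.7]
force: [-0.4, 1.1, 0.2]
grip_width: 0.0007
grasp_force: 0.0
time_s: 39.17
tool_pos: [0.4944, -0.115, 0.3407]
tool_rot: [-179.9, -0.0, 95.4]
force: [0.8, 1.2, -0.1]
grip_width: 0.0007
grasp_force: 0.0
top lever_bar 0.75 [0.507 0.215 0.216]
top cassette 0.98 [0.604 0.266 0.055]
top cassette 0.54 [0.603 0.124 0.055]
top caps_center 0.9 [0.612 0.227 0.076]
top caps_center 0.55 [0.693 0.238 0.076]
top bay_stop 0.74 [0.594 0.284 0.035]
top bottle 0.93 [ 0.763 -0.14   0.   ]
top tipbox 0.78 [ 0.694 -0.376  0.   ]
top tipbox 0.23 [0.698 0.234 0.   ]
mask 0.68 ((602.4029541015625, 198.60598754882812), (65.6851806640625, 137.84339904785156), 4.490983009338379)
top [(-50, 125), (-45, 167), (-40, 188), (-35, 218), (-30, 145), (-25, 165), (-20, 187), (-15, 215), (-10, 157), (-5, 102), (0, 174), (4, 194), (9, 190), (14, 226), (19, 225), (24, 225), (29, 225), (34, 225), (39, 225), (44, 226), (49, 225), (54, 225), (59, 225), (64, 225), (69, 221), (74, 210), (79, 24), (84, 29), (89, 25), (94, 28), (99, 77)]
side lever_bar 0.88 [0.504 0.226 0.216]
side cassette 0.7 [0.593 0.266 0.055]
side caps_center 0.47 [0.585 0.229 0.076]
side bay_stop 0.63 [0.592 0.273 0.035]
side spare 0.64 [ 0.458 -0.318  0.008]
side bottle 0.67 [ 0.761 -0.146  0.   ]
side tipbox 0.78 [ 0.696 -0.385  0.   ]
side beaker 0.86 [0.468 0.53  0.   ]
side beaker 0.31 [ 0.461 -0.316  0.   ]
side [(-50, 168), (-45, 198), (-40, 183), (-35, 127), (-30, 99), (-25, 57), (-20, 39), (-15, 40), (-10, 39), (-5, 38), (0, 36), (4, 33), (9, 40), (14, 94), (19, 88), (24, 144), (29, 142), (34, 101), (39, 120), (44, 129), (49, 170), (54, 210), (59, 211), (64, 202), (69, 140), (74, 62), (79, 38), (84, 45), (89, 52), (94, 43), (99, 47)]
```

The lever is up, the bystanders haven't moved, and the cassette's grip end is at about press y = 10 mm, as it should be when home. With time to spare, I'll touch the grip end again to confirm it's still seated.

```bash
python3 -m creep '0.04 0.045 0 0 0;0.04 0.045 0 0 0;0.037 0.045 0 0 0;0 0.04 0 0 0;0 0 -0.05 0 0;0 0 -0.055 0 0;0 0 -0.055 0 0;0 0 -0.055 0 0'
python3 -m creep '0 0 -0.045 0 0;0 0 -0.032 0 0;0 0 0 0 0;-0.001 0.015 0 0 0;-0.001 0.015 0 0 0;0 0.009 0 0 0;0 0 0 0 0'
python3 -m creep '0 0.004 0 0 0;0 0.003 0 0 0;0 0 0 0 0'
python3 -m creep '0 0.003 0 0 0;0 0 0 0 0;0 0 0 0 0'
```

```text
time_s: 41.12
tool_pos: [0.6112, 0.0593, 0.1245]
tool_rot: [180.0, -0.0, 95.4]
force: [0.4, 0.2, -0.4]
grip_width: 0.0008
grasp_force: 0.0
time_s: 42.0
tool_pos: [0.6095, 0.1001, 0.0499]
tool_rot: [179.9, -0.0, 95.5]
force: [-0.4, -0.5, -0.1]
grip_width: 0.0005
grasp_force: 0.0
time_s: 42.38
tool_pos: [0.6092, 0.1051, 0.0491]
tool_rot: [-180.0, 0.0, 95.3]
force: [-0.0, 0.8, 0.1]
grip_width: 0.0005
grasp_force: 0.0
time_s: 42.75
tool_pos: [0.6092, 0.108, 0.0491]
tool_rot: [-180.0, 0.0, 95.3]
force: [0.5, 0.1, 0.1]
grip_width: 0.0005
grasp_force: 0.0
```

```bash
python3 -m creep '0 0.005 0 0 0;0 0.004 0 0 0;0 0 0 0 0'
python3 -m creep '0 0.003 0 0 0;0 0 0 0 0;0 0 0 0 0'
python3 -m creep '0 0.002 0 0 0;0 0 0 0 0;0 0 0 0 0'
```

```text
time_s: 43.12
tool_pos: [0.6092, 0.118, 0.0492]
tool_rot: [180.0, -0.0, 95.4]
force: [0.7, -0.4, 0.1]
grip_width: 0.0001
grasp_force: 0.0
time_s: 43.5
tool_pos: [0.6093, 0.12, 0.0492]
tool_rot: [180.0, 0.0, 95.3]
force: [-0.9, -0.1, 0.5]
grip_width: 0.0006
grasp_force: 0.0
time_s: 43.88
tool_pos: [0.6093, 0.1209, 0.0492]
tool_rot: [-180.0, 0.1, 95.3]
force: [-0.5, -3.6, 0.2]
grip_width: 0.0005
grasp_force: 1.8
```

The fingers touched at the same point as before (0.1208), so the cassette is still home. I'll back off and hand in.

```bash
python3 -m creep '0 -0.006 0 0 0;0 -0.015 0 0 0;0 -0.03 0 0 0;0 0 0.04 0 0;0 0 0.06 0 0;0 0 0.06 0 0;0 0 0 0 0;0 0 0 0 0' && python3 -c "
from h import *
print(ticket.sign_off())"
```

```text
time_s: 44.88
tool_pos: [0.609, 0.0706, 0.2088]
tool_rot: [-180.0, -0.0, 95.3]
force: [-0.8, 0.5, -0.5]
grip_width: 0.0002
grasp_force: 0.0
the job is handed in; nothing more can be done
None
```

I handed the job in at about 45 s of the 72 s: the uncapped cassette is home against the bay stop, the lever went down to its stop and is back up, and the robot is clear; the sign-off gave no verdict, and the caps being pressed in is inferred from the lever reaching its stop, since I had no pictures left to look.

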